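# Show the stone sample slide label up over the viewing pad

## Robot

A 7-joint arm with a two-finger parallel gripper is mounted at the origin on the work surface. World frame = base frame: x ahead of the robot, y to its left, z up, the work surface at z = 0. Lengths are in mm, angles in rad, forces in N, time in s.
With the tool pointing down it reaches from about 400 to 875 mm from the base axis. Payload 4.4 kg.
Tool frame: the origin (TCP) lies at the very end of the fingers, on their centre line; the grasp point (between the pads) lies 19 mm behind it; z points along the fingers, y is the direction in which the jaws open and shut (so a half turn about z gives the same grasp; the last joint's range is limited). The gripper opens to 85 mm and grips with 20 to 120 N. Pads are 22 mm wide; open, the fingers measure 114 mm over their backs; the gripper's body (76 mm by 85 mm) begins 54 mm behind the grasp point. The pads swing forward as they close: fully open they stand 13 mm farther back than shut.
Start: joints at [1.279, 0.628, 0.038, 1.517, -0.027, 0.996, -0.02], TCP at [145.553, -633.508, 231.313] pointing down, gripper open.
Joint ranges: [-3.06, 3.06], [-0.37, 2.12], [-1.25, 1.32], [0.18, 2.47], [-1.1, 4.24], [0.23, 1.98], [-2.94, 2.94]. Speed limits (rad/s): [2.57, 2.57, 3.14, 3.14, 3.14, 3.14, 3.14].

## Interface

Orientations are given as [roll, pitch, yaw] about the fixed x, y, z axes, in that order (R = Rz(yaw) Ry(pitch) Rx(roll)).
In Python, from cell import ctrl, eyes gives the robot as it stands.
- The arm moves only by the tool move_arm, never from a script. Its argument "increments" is a list of rows, each a list of 6 numbers: the shift along the tool's x, y, z in cm, then the turn, a rotation vector about the tool's x, y, z in degrees. In form: [[x, y, z, wx, wy, wz], ...]. A call has 1 to 20 rows; each row is the pose to reach, as a shift and turn from the pose commanded when the call began, along the tool's axes at that moment; what a row does not reach only later rows make up. A row lasts 1/10 s, in which the tool goes at most 50 mm and 8.59 degrees, less where a joint would pass 70% of its speed; a pose out of reach is approached as far as the arm can. A call with a gripper value outside its range is refused whole. "grip" is the opening, from -1 (shut) to 1 (fully open), set as the call begins (left out, the last holds). The fingers move at their own pace and stop on an object; the grip force is fixed at half the most. Time passes only in rows, so rows that repeat a pose let the fingers close. It gives the time, the measured TCP pose, the force and the opening at its end, in the units of the state.
- ctrl.read_state(): the state, without advancing time (a new reading comes with each control period).
- eyes.get_image(name): name is "scene" or "top" or "wrist"; returns the picture (420x560x3 uint8, red, green, blue); there is no depth.
- eyes.calibration(name): a dict with "fx", "fy", "cx", "cy" (pixels), "dist" ([k1, k2, p1, p2, k3] as OpenCV has them; the pictures are not rectified), "pose" (4x4, takes a point from camera to world coordinates); the wrist camera has in their place "tool_from_camera" (4x4, takes a point from camera to tool coordinates, whose origin is the TCP and whose axes are the flange's). Camera axes: x right, y up, looking along -z (the intrinsics and any distortion apply to the point x, -y, -z); pixel columns grow to the right and rows downward; lengths in mm; the calibration is good to about 2 mm. A picture is of the moment at which its call begins: read the wrist's pose just before it. calibration takes no time and is no camera call.
- ctrl.finish_job(): hands the job in, once; it reports no verdict.
The state is a dict: "clock": time; "qpos": joint angles; "qd": joint speeds; "tau": joint torques, N m; "eef_pos": TCP position; "tool_rot": TCP orientation; "force": force on the tool from outside, world axes, zero at the start; "torque": the same for the moment, N m; "width": finger opening in mm.
Only numpy, scipy, OpenCV 4.12 (cv2) and the standard library are available. Lean on these libraries where they do the work, as an engineer would, in place of code of your own. Each camera call takes 0.05 s, during which the arm holds its last target. There are 200 camera calls.

## Task

A clear stone-sample slide hangs through its slot on the flat hook of a small stand; one end is frosted, marked by a notch cut out of its corner, and carries a yellow label on one face. Lift the slide up and off the hook by its clear end, then present it: hold the label over the middle of the round white viewing pad, about 10 cm above the bench, tilted so that the label face looks upward at about 45 degrees or flatter. Finish while still holding it there, still and clear of everything, and leave the jar, the ring on the block and the screwdriver where they are.

Things in the scene. Friction and masses are not known exactly. Their poses are not given: they have to be found in the camera images.
- slide: Clear 60 g slide, 120 x 8 x 50 mm, row of stones; origin mid-slide. +x: along 120 mm to the frosted white end (x 24 to 60 mm); +y: out of the label face; +z: up as it hangs. Notch: corner x 48-60, z 15-25 cut away; with the label facing you it is upper left, facing away upper right. Hang slot x -9 to 9, z -3 to 17. Clear end x = -60: grip it from above across the 8 mm at x about -42.
- label (a point): Middle of the yellow label (26 x 32 mm, blue stripe) on the frosted end's label face: at (41, 4, -5) mm in the slide's frame.
- stand: Fixed, faces any way. Origin on the bench under the hung slide. Base radius 55, 12 mm high; post radius 6 at y = -45 mm, 130 high. Flat brass hook from post along +y, 8 wide, 4 thick, top at 130; ends at y = 21 in a lip 6 mm above hook top. Slide hangs at y about 0, axes parallel to the stand's (label to the lip): lift 7 to 13 mm, then draw it along +y over 35 mm, past the lip.
- hook (a point): Point on the top of the flat hook where the slide hangs, 130 mm above the bench, straight above the stand's origin.
- pad: Fixed round viewing pad with a white top in an aluminium rim: radius 60 mm, 18 mm high. Origin on the bench under its middle.
- brick: Fixed grey soldering block, 100 x 75 x 35 mm. Origin at the middle of its underside.
- ring: Small loose brass ring, 25 mm across, 6 mm high, lying on the block. Origin at the centre of its underside. Leave alone.
- jar: Loose jar with black cap, 44 mm across, 60 mm high. Origin at the centre of its underside. Leave alone.
- screwdriver: Loose screwdriver with yellow handle, 150 mm long, lying on the bench. Leave alone.
Things that resemble listed ones, but are neither listed nor needed, are in the scene too. Of the things like the stand, leave any that is green or pink; of the rest the larger one is meant.

How it is judged:
By the outcome, as a careful person would: the job done as asked, in the order asked, and still so for the second after the job is handed in, while the arm keeps its last pose, push and grip.
It also fails if it takes over 40 s, if anything falls off the work surface, if the arm or the gripper's body presses on something with over 40 N, if the wrist force passes 120 N, or if a joint passes its speed limit or range.

## Working session

There is one attempt and no reset: what is moved stays moved. The work goes in short steps, Python scripts to look and compute and a tool call to move; the robot and the scene stay as the last step left them, time stands still between calls to the robot, and variables do not carry over. Pictures are saved under pics/ and viewed, about 8 in all and at most 12, crops included, and the job is handed in when it is done.

Besides the shell and the picture viewer there is one more tool, called in YAML: its name, and indented under it one key for each argument. move_arm: Moves the arm, as the interface text tells. Its arguments: {"type":"object","properties":{"increments":{"type":"array","items":{"type":"array","items":{"type":"number"}}},"grip":{"type":"number"}},"required":["increments"]}

```bash
ls; mkdir -p pics; python3 - <<'E'
from cell import ctrl, eyes
import cv2, numpy as np
a=eyes.get_image("scene");b=eyes.get_image("top")
cv2.imwrite("pics/scene.png",a[...,::-1]);cv2.imwrite("pics/top.png",b[...,::-1])
cv2.imwrite("pics/both.png",np.hstack([a,b])[...,::-1])
for n in("scene","top","wrist"):
    print(n,{k:np.round(v,3).tolist() for k,v in eyes.calibration(n).items()})
s=ctrl.read_state();print(s)
E
```

```text
pics
scene {'fx': 379.176, 'fy': 379.176, 'cx': 276.617, 'cy': 205.042, 'dist': [0.001, 0.0, 0.0, 0.0, 0.0], 'pose': [[-0.201, -0.698, 0.687, 1045.89], [0.979, -0.139, 0.146, 61.003], [-0.007, 0.703, 0.712, 632.336], [0.0, 0.0, 0.0, 1.0]]}
top {'fx': 528.648, 'fy': 528.648, 'cx': 262.457, 'cy': 206.256, 'dist': [-0.072, 0.0, 0.0, 0.0, 0.0], 'pose': [[0.011, 0.997, -0.078, 468.132], [-1.0, 0.01, -0.01, -53.956], [-0.01, 0.078, 0.997, 1155.174], [0.0, 0.0, 0.0, 1.0]]}
wrist {'fx': 364.493, 'fy': 364.493, 'cx': 270.703, 'cy': 208.438, 'dist': [-0.048, 0.0, 0.0, 0.0, 0.0], 'tool_from_camera': [[0.0, 0.945, 0.326, 83.924], [1.0, 0.0, -0.001, 0.414], [-0.001, 0.326, -0.945, -141.449], [0.0, 0.0, 0.0, 1.0]]}
{'clock': 0.1, 'qpos': array([ 1.27920582,  0.62925734,  0.03844068,  1.51825336, -0.02700929,
        0.99632245, -0.02004446]), 'qd': array([ 0.00059835, -0.0030455 ,  0.00079479, -0.00291483,  0.0002588 ,
       -0.00032115,  0.00021096]), 'tau': array([ 2.74883139e-03, -5.64536154e+01,  1.23108655e+00, -1.93974406e+01,
        1.15714862e-02,  5.38342923e-03, -6.47601269e-06]), 'eef_pos': array([ 145.42944152, -632.94692469,  230.4832622 ]), 'tool_rot': array([-3.13986984e+00,  7.35846904e-06,  2.25744636e-01]), 'force': array([-0.36528848,  0.86071676, -0.43085117]), 'torque': array([-0.00275114, -0.02170023, -0.04590933]), 'width': 85.23434181811125}
```

View pics/scene.png

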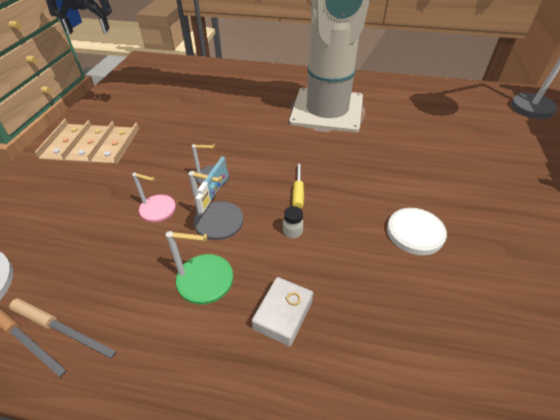

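View pics/top.png

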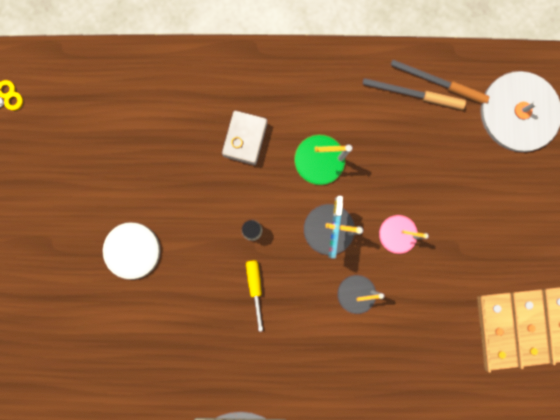

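The scene shows four stands: green (205,278), pink (157,207), small dark (≈200,185; top 357,294) and large dark (220,220; top 330,228). The large dark one is neither green nor pink, is the bigger of the rest and carries the slide, so it is the one meant. The pad is at top (131,250) and the jar at (252,231). Next I'll confirm this in a crop and measure.

```bash
cat > h.py <<'E'
import numpy as np, cv2
from cell import ctrl, eyes
from scipy.spatial.transform import Rotation as R
F=np.diag([1,-1,-1.])
def cam(n,T=None):
    c=eyes.calibration(n); K=np.array([[c['fx'],0,c['cx']],[0,c['fy'],c['cy']],[0,0,1.]])
    P=np.array(c['pose']) if n!='wrist' else T@np.array(c['tool_from_camera'])
    return K,np.array(c['dist'],float),P
def tool(s=None):
    s=s or ctrl.read_state(); T=np.eye(4); T[:3,:3]=R.from_euler('xyz',s['tool_rot']).as_matrix(); T[:3,3]=s['eef_pos']; return T
def onplane(n,uv,z,T=None):
    K,d,P=cam(n,T); p=cv2.undistortPoints(np.array([[uv]],float),K,d)[0,0]
    r=P[:3,:3]@F@np.array([p[0],p[1],1]); return P[:3,3]+r*(z-P[2,3])/r[2]
def proj(n,X,T=None):
    K,d,P=cam(n,T); Pc=F@P[:3,:3].T; t=-Pc@P[:3,3]
    return cv2.projectPoints(np.array(X,float).reshape(-1,1,3),cv2.Rodrigues(Pc)[0],t,K,d)[0][:,0]
E
python3 - <<'E'
from h import *
a=cv2.imread("pics/scene.png")[140:245,150:290];b=cv2.imread("pics/top.png")[185:275,290:390]
cv2.imwrite("pics/c1.png",np.hstack([cv2.resize(a,(400,300),interpolation=2),cv2.resize(b,(400,300),interpolation=2)[:, :]]))
top=cv2.imread("pics/top.png");hsv=cv2.cvtColor(top,cv2.COLOR_BGR2HSV)
# pad
m=((hsv[...,1]<60)&(hsv[...,2]>150)).astype(np.uint8); m[:, :80]=0;m[:,190:]=0;m[:200]=0;m[310:]=0
ys,xs=np.nonzero(m);print('pad px',xs.mean(),ys.mean(),len(xs),onplane('top',[xs.mean(),ys.mean()],18))
for n,uv,z in [('base',(330,228),12),('hookpost',(360,230),130),('hooktip',(327,226),130),('slide fr',(339,198),140),('slide cl',(334,257),140),('jar',(252,231),60),('brick',(245,138),35),('green post',(348,149),130),('pinkpost',(425,236),100),('smallpost',(381,296),100),('sd tip',(261,330),5),('sd handle',(253,262),15)]: print(n,onplane('top',uv,z).round())
E
```

```text
pad px 130.60810268752508 250.44685118331327 2493 [459.0302805  241.73979998  18.        ]
base [ 512. -188.   12.]
hookpost [ 504. -233.  130.]
hooktip [ 512. -169.  130.]
slide fr [ 565. -191.  140.]
slide cl [ 452. -181.  140.]
jar [503. -21.  60.]
brick [703.  -3.  35.]
green post [ 663. -210.  130.]
pinkpost [ 495. -369.  100.]
smallpost [ 375. -280.  100.]
sd tip [291. -42.   5.]
sd handle [437. -23.  15.]
```

View pics/c1.png

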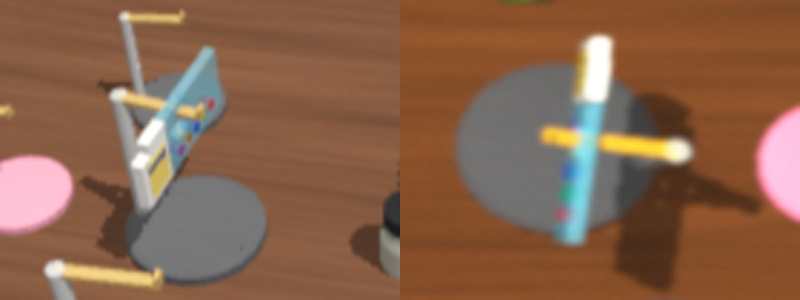

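The crop confirms it: on the large dark stand the hook tip points to the left (world +y). The slide hangs with the yellow label towards the lip and its frosted, notched end towards +x. The stand origin is about (510,-188), yaw about -6°. I'll move above the clear end.

move_arm:
  increments:
    - [10, -9, 0.5, 0, 0, 5]
    - [20, -18, 1, 0, 0, 10]
    - [30, -27, 1.5, 0, 0, 15]
    - [41.5, -36.5, 2, 0, 0, 19]
    - [41.5, -36.5, 2, 0, 0, 19]
    - [41.5, -36.5, 2, 0, 0, 19]
    - [41.5, -36.5, 2, 0, 0, 19]
    - [41.5, -36.5, 2, 0, 0, 19]
    - [41.5, -36.5, 2, 0, 0, 19]
    - [41.5, -36.5, 2, 0, 0, 19]
    - [41.5, -36.5, 2, 0, 0, 19]
    - [41.5, -36.5, 2, 0, 0, 19]
    - [41.5, -36.5, 2, 0, 0, 19]
    - [41.5, -36.5, 2, 0, 0, 19]
    - [41.5, -36.5, 2, 0, 0, 19]
    - [41.5, -36.5, 2, 0, 0, 19]
    - [41.5, -36.5, 2, 0, 0, 19]
    - [41.5, -36.5, 2, 0, 0, 19]
  grip: 1

```text
clock: 1.9
eef_pos: [468.0, -185.4, 211.4]
tool_rot: [3.142, -0.0, -0.107]
force: [-0.4, -0.5, -0.2]
width: 85.6
```

```bash
python3 - <<'E'
from h import *
s=ctrl.read_state();T=tool(s);np.save('T1.npy',T)
im=np.ascontiguousarray(eyes.get_image("wrist")[...,::-1]);cv2.imwrite("pics/w1.png",im)
print(s['clock'],s['eef_pos'],s['tool_rot'],s['qpos'].round(2),s['force'])
# predicted slide top corners
yaw=-.1;o=np.array([510,-188,113.]);Rz=R.from_euler('z',yaw).as_matrix()
for p in ([-60,4,25],[-60,-4,25],[48,4,25],[48,-4,25],[60,4,15],[0,21,23]):
    print(p,proj('wrist',o+Rz@np.array(p,float),T).round(1))
    q=proj('wrist',o+Rz@np.array(p,float),T)[0]; cv2.circle(im,tuple(int(v) for v in q),2,(255,0,255),-1)
cv2.imwrite("pics/w1m.png",cv2.resize(im,(784,588)))
E
```

```text
1.9 [ 468.01537038 -185.4440637   211.39238062] [ 3.14152859e+00 -8.67730013e-05 -1.07081468e-01] [ 0.25  0.45  0.11  1.94 -0.07  0.75 -1.29] [-0.39256402 -0.48979918 -0.19382971]
[-60, 4, 25] [[261.  249.2]]
[-60, -4, 25] [[273.4 249.1]]
[48, 4, 25] [[258.1  72.3]]
[48, -4, 25] [[272.5  72.2]]
[60, 4, 15] [[258.3  50.8]]
[0, 21, 23] [[231.3 157.2]]
```

View pics/w1m.png

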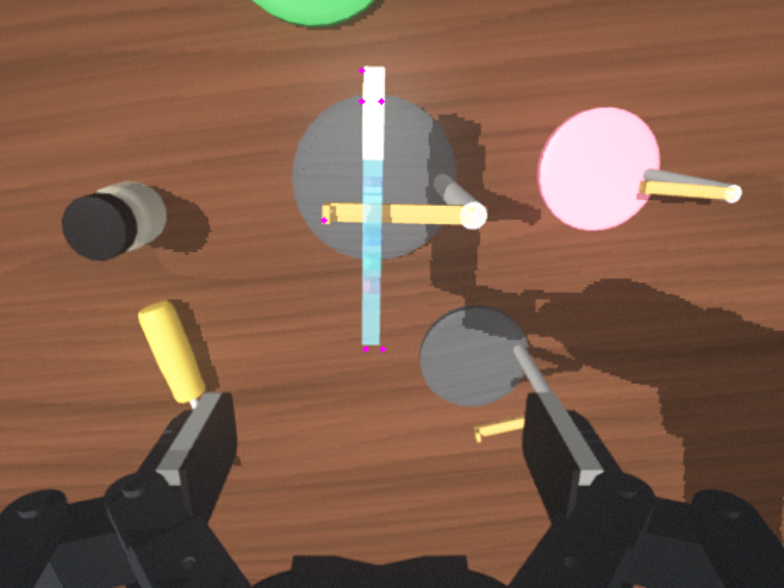

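The wrist view agrees with the predicted slide to about 1 mm: clear end at (371,346) and frosted end at (374,66) in the enlarged view. I'll shift slightly towards the lip side, descend, then close.

move_arm:
  increments:
    - [0.1, -0.25, 3, 0, 0, 0.7]
    - [0.1, -0.25, 6, 0, 0, 0.7]
    - [0.1, -0.25, 9, 0, 0, 0.7]
    - [0.1, -0.25, 10.7, 0, 0, 0.7]
    - [0.1, -0.25, 10.7, 0, 0, 0.7]
    - [0.1, -0.25, 10.7, 0, 0, 0.7]

```text
clock: 2.55
eef_pos: [469.8, -182.7, 104.6]
tool_rot: [3.142, -0.0, -0.118]
force: [0.8, -0.7, 0.3]
width: 85.7
```

move_arm:
  increments:
    - [0, 0, 0, 0, 0, 0]
    - [0, 0, 0, 0, 0, 0]
    - [0, 0, 0, 0, 0, 0]
    - [0, 0, 0, 0, 0, 0]
    - [0, 0, 0, 0, 0, 0]
    - [0, 0, 0, 0, 0, 0]
    - [0, 0, 0, 0, 0, 0]
    - [0, 0, 0, 0, 0, 0]
    - [0, 0, 0, 0, 0, 0]
    - [0, 0, 0, 0, 0, 0]
  grip: -1

```text
clock: 3.55
eef_pos: [469.7, -182.6, 104.5]
tool_rot: [3.142, -0.0, -0.118]
force: [-0.9, 0.4, 5.7]
width: 7.1
```

```bash
python3 - <<'E'
from h import *
s=ctrl.read_state();print(s['clock'],s['eef_pos'],s['tool_rot'],s['force'],s['width'])
w=eyes.get_image("wrist");a=eyes.get_image("scene")[140:245,150:290]
cv2.imwrite("pics/g.png",np.hstack([cv2.resize(w,(400,300)),cv2.resize(a,(400,300),interpolation=2)])[...,::-1])
E
```

```text
3.55 [ 469.68534301 -182.5683975   104.48750031] [ 3.14150718e+00 -3.61725912e-04 -1.18092970e-01] [-0.93307415  0.39892824  5.68071615] 7.074463151956644
```

View pics/g.png

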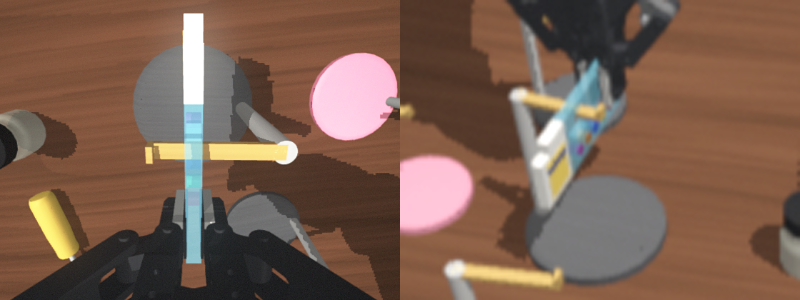

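The slide is gripped at 7.1 mm width. Now lift 10 mm and check.

move_arm:
  increments:
    - [0, 0, -0.3, 0, 0, 0]
    - [0, 0, -0.6, 0, 0, 0]
    - [0, 0, -1.0, 0, 0, 0]
    - [0, 0, -1.0, 0, 0, 0]
    - [0, 0, -1.0, 0, 0, 0]

```text
clock: 4.15
eef_pos: [469.6, -182.5, 114.4]
tool_rot: [-3.142, -0.0, -0.118]
force: [0.4, 0.2, -1.2]
width: 6.9
```

```bash
python3 - <<'E'
from h import *
s=ctrl.read_state();T=tool(s);print(s['clock'],s['eef_pos'],s['tool_rot'],s['force'],s['torque'],s['width'])
a=eyes.get_image("scene")[140:220,180:260];w=eyes.get_image("wrist")[80:260,180:380]
cv2.imwrite("pics/l.png",np.hstack([cv2.resize(a,(400,400),interpolation=2),cv2.resize(w,(400,400),interpolation=2)])[...,::-1])
E
```

```text
4.15 [ 469.57476203 -182.46214412  114.3774257 ] [-3.14159234e+00 -1.19680353e-04 -1.18009382e-01] [ 0.42190554  0.17446492 -1.23447019] [ 0.00161686  0.07558362 -0.03510835] 6.945087639411205
```

View pics/l.png

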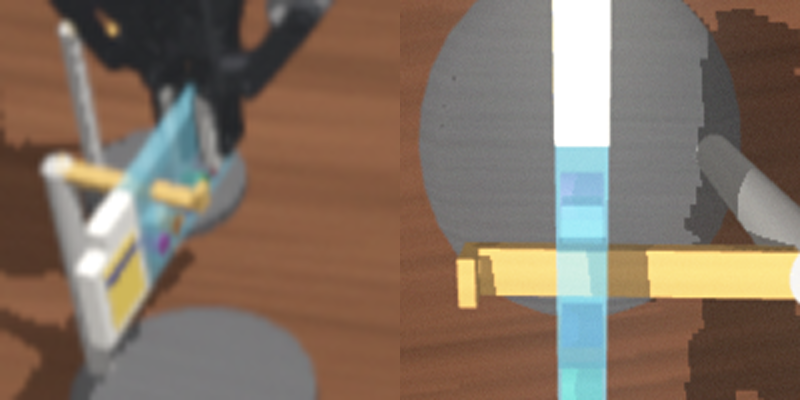

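The slide now hangs from the fingers, with the hook inside the slot and no load on it. Next I'll draw it out along the hook, past the lip, and then raise it.

move_arm:
  increments:
    - [0, -0.7, 0, 0, 0, 0]
    - [0, -1.4, 0, 0, 0, 0]
    - [0, -2.1, 0, 0, 0, 0]
    - [0, -2.8, 0, 0, 0, 0]
    - [0, -3.5, 0, 0, 0, 0]
    - [0, -4.2, 0, 0, 0, 0]
    - [0, -5, 0, 0, 0, 0]
    - [0, -5.8, 0, 0, 0, 0]
    - [0, -6, 0, 0, 0, 0]
    - [0, -6, 0, 0, 0, 0]

```text
clock: 5.25
eef_pos: [476.7, -122.4, 114.3]
tool_rot: [-3.142, -0.0, -0.117]
force: [0.0, 0.2, -0.2]
width: 6.5
```

```bash
python3 - <<'E'
from h import *
s=ctrl.read_state();T=tool(s);print(s['clock'],s['eef_pos'],s['force'],s['torque'],s['width'])
w=eyes.get_image("wrist")
cv2.imwrite("pics/d.png",w[...,::-1])
# slide in tool frame: tool x~slide x, tool y=-slide y, tool z=-slide z; grip: TCP before lift 104.5, slide z origin 113 -> tool z -8.5
for st in [120,150]:
  pass
# plan of end pose: slide frame from tool: origin offset
Rts=np.diag([1,-1,-1.]); ot=np.array([40.5,0,-8.0])
lt=ot+Rts@np.array([41,4,-5.])
goal=np.array([459,242,102.])
for yawd,th in [(108,50)]:
    Rs=R.from_euler('z',yawd,degrees=True).as_matrix()@R.from_euler('x',th,degrees=True).as_matrix()
    Rt=Rs@Rts.T; tcp=goal-Rt@lt
    M=T[:3,:3].T
    print('tcp',tcp,'label normal',Rs[:,1],'tool z',Rt[:,2])
    print('world delta',tcp-T[:3,3],'rotvec tool total',np.degrees(R.from_matrix(M@Rt).as_rotvec()))
E
```

```text
5.25 [ 476.72622726 -122.42242857  114.33284602] [ 0.0356848   0.20982731 -0.19171931] [0.01069149 0.02295385 0.02473103] 6.544996066790285
tcp [484.44453974 164.57326085  97.0074594 ] label normal [-0.61132734 -0.1986323   0.76604444] tool z [-0.72855156 -0.23672075 -0.64278761]
world delta [  7.71831248 286.99568942 -17.32538663] rotvec tool total [  31.74264041  -49.55355724 -106.25836995]
```

View pics/d.png

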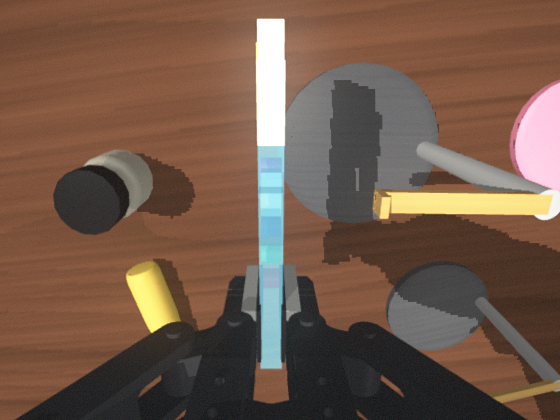

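The slide is off the hook and clear of the lip (380,205), and its label side faces the jar. Now raise, cross over the jar at height and turn towards the pad.

move_arm:
  increments:
    - [0, 0, -2, 0, 0, 0]
    - [0, 0, -5, 0, 0, 0]
    - [0, 0, -8, 0, 0, 0]
    - [0, -1, -8.6, 0, 0, -3]
    - [0, -3, -8.6, 0, 0, -8]
    - [-0.5, -5, -8.6, 0, 0, -14]
    - [-0.5, -7, -8.6, 0, 0, -20]
    - [-0.5, -9, -8.6, 0, 0, -26]
    - [-0.5, -11, -8.6, 0, 0, -32]
    - [-1, -13, -8.6, 0, 0, -38]
    - [-1, -15, -8.6, 0, 0, -44]
    - [-1, -17, -8.6, 0, 0, -50]
    - [-1.5, -19, -8.6, 0, 0, -56]
    - [-1.5, -21, -8.6, 0, 0, -62]
    - [-2, -23, -8.6, 0, 0, -68]
    - [-2, -25, -8.6, 0, 0, -74]
    - [-2.5, -27, -8.6, 0, 0, -80]
    - [-2.6, -28.6, -8.6, 0, 0, -86]
    - [-2.6, -28.6, -8.6, 0, 0, -92]
    - [-2.6, -28.6, -8.6, 0, 0, -92]

```text
clock: 7.3
eef_pos: [482.8, 165.9, 198.8]
tool_rot: [-3.138, -0.0, 1.493]
force: [-0.2, -0.2, -1.7]
width: 6.9
```

```bash
cat > plan.py <<'E'
from h import *
s=ctrl.read_state();T=tool(s);print(s['clock'],s['eef_pos'].round(1),s['tool_rot'].round(3),s['qpos'].round(2),s['force'].round(1),s['width'])
Rts=np.diag([1,-1,-1.]); ot=np.array([40.5,0,-8.0])
lt=ot+Rts@np.array([41,4,-5.]); print('label now est',T[:3,:3]@lt+T[:3,3])
goal=np.array([459,242,102.])
for yawd,th,up in [(108,0,90),(108,50,60),(108,50,0)]:
    Rs=R.from_euler('z',yawd,degrees=True).as_matrix()@R.from_euler('x',th,degrees=True).as_matrix()
    Rt=Rs@Rts.T; tcp=goal+[0,0,up]-Rt@lt; M=T[:3,:3].T
    print(th,up,'tool cm',(M@(tcp-T[:3,3])/10).round(2),'rv deg',np.degrees(R.from_matrix(M@Rt).as_rotvec()).round(1),tcp.round())
E
python3 plan.py
```

```text
7.3 [482.8 165.9 198.8] [-3.138 -0.     1.493] [-0.15  0.49 -0.33  1.93  0.22  0.76 -0.69] [-0.2 -0.2 -1.7] 6.904038858229333
label now est [485.09057053 247.44559385 201.87468019]
0 90 tool cm [0.02 0.53 0.98] rv deg [ -0.2  -0.1 -22.4] [488. 166. 189.]
50 60 tool cm [-0.12  0.19  4.18] rv deg [ 49.2  -9.8 -21. ] [484. 165. 157.]
50 0 tool cm [-0.12  0.21 10.18] rv deg [ 49.2  -9.8 -21. ] [484. 165.  97.]
```

move_arm:
  increments:
    - [0, 0, 0.3, 4, -0.8, -1.7]
    - [0, 0, 0.6, 8, -1.6, -3.4]
    - [0, 0, 1, 12, -2.4, -5.1]
    - [0, 0, 1.3, 16, -3.2, -6.8]
    - [0, 0, 1.6, 20, -4, -8.5]
    - [0, 0, 2, 24, -4.8, -10.2]
    - [0, 0.1, 2.3, 28, -5.6, -12]
    - [0, 0.1, 2.6, 32, -6.4, -13.7]
    - [0, 0.1, 3, 36, -7.2, -15.4]
    - [-0.1, 0.2, 3.4, 40, -8, -17]
    - [-0.1, 0.2, 3.8, 44, -8.8, -18.8]
    - [-0.1, 0.2, 4.2, 49.2, -9.8, -21]
    - [-0.1, 0.2, 4.2, 49.2, -9.8, -21]
    - [-0.1, 0.2, 4.2, 49.2, -9.8, -21]
    - [-0.1, 0.2, 4.2, 49.2, -9.8, -21]

```text
clock: 8.8
eef_pos: [486.4, 163.1, 158.9]
tool_rot: [-2.273, 0.001, 1.879]
force: [-0.4, -0.2, -1.1]
width: 7.4
```

```bash
python3 plan.py; python3 - <<'E'
from h import *
a=eyes.get_image("scene");b=eyes.get_image("top")
cv2.imwrite("pics/p.png",np.hstack([cv2.resize(a[130:310,300:540],(400,300),interpolation=2),cv2.resize(b[180:330,40:240],(400,300),interpolation=2)])[...,::-1])
E
```

```text
8.8 [486.4 163.1 158.9] [-2.273e+00  1.000e-03  1.879e+00] [-0.17  1.06 -0.4   1.2   0.18  1.8  -0.27] [-0.4 -0.2 -1.1] 7.406784967070399
label now est [461.35190673 240.62831923 163.83852367]
0 90 tool cm [ 0.2  -2.14 -2.12] rv deg [-49.7  -0.1  -0.4] [488. 166. 189.]
50 60 tool cm [0.2  0.06 0.23] rv deg [ 0.3 -0.2 -0.3] [484. 165. 157.]
50 0 tool cm [0.21 4.64 4.11] rv deg [ 0.3 -0.2 -0.3] [484. 165.  97.]
```

View pics/p.png

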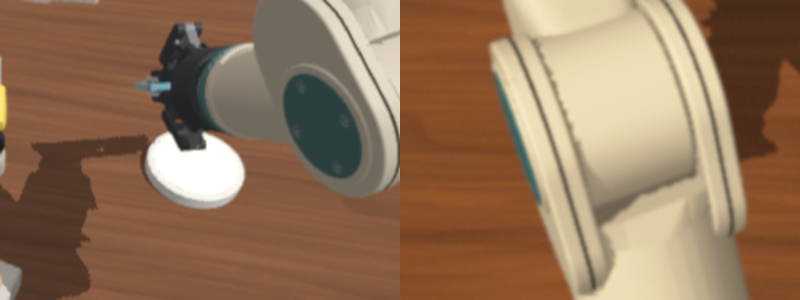

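The scene view shows the clear end sticking out left at (150,87). The gripper hides the frosted end, and the pad sits below right at (195,168). Now I'll descend 6 cm and check with the wrist camera.

move_arm:
  increments:
    - [0, 0.8, 0.7, 0, 0, 0]
    - [0.1, 1.6, 1.4, 0, 0, 0]
    - [0.1, 2.4, 2.1, 0, 0, 0]
    - [0.2, 3.2, 2.8, 0, 0, 0]
    - [0.2, 4, 3.5, 0, 0, 0]
    - [0.2, 4.6, 4.1, 0, 0, 0]
    - [0.2, 4.6, 4.1, 0, 0, 0]
    - [0.2, 4.6, 4.1, 0, 0, 0]

```text
clock: 9.7
eef_pos: [484.1, 164.4, 96.6]
tool_rot: [-2.271, 0.001, 1.88]
force: [-0.7, 0.4, -1.0]
width: 6.8
```

```bash
python3 plan.py; python3 - <<'E'
from h import *
T=tool();w=np.ascontiguousarray(eyes.get_image("wrist")[...,::-1])
Rts=np.diag([1,-1,-1.]); ot=np.array([40.5,0,-8.0])
P=np.array([[41,4,-5],[60,4,-25],[60,4,15],[-60,4,-25],[-60,4,25],[24,4,25]],float)
W=(T[:3,:3]@(ot+P@Rts.T).T).T+T[:3,3]
print(proj('wrist',W,T).round(),W.round())
for q in proj('wrist',W,T): cv2.circle(w,tuple(int(v) for v in q),3,(255,0,255),-1)
for k in np.linspace(0,6.28,30):
    q=proj('wrist',[459+60*np.cos(k),242+60*np.sin(k),18],T)[0]
    cv2.circle(w,tuple(int(v) for v in q),2,(0,255,0),-1)
cv2.imwrite("pics/f.png",w)
E
```

```text
9.7 [484.1 164.4  96.6] [-2.271e+00  1.000e-03  1.880e+00] [-0.18  1.14 -0.39  1.21  0.2   1.71 -0.27] [-0.7  0.4 -1. ] 6.834071764610825
label now est [459.09830603 241.9385364  101.56611773]
0 90 tool cm [ 0.01 -6.8  -6.26] rv deg [-49.9  -0.1  -0.3] [488. 166. 189.]
50 60 tool cm [ 0.01 -4.6  -3.92] rv deg [ 0.1 -0.2 -0.2] [484. 165. 157.]
50 0 tool cm [ 0.01 -0.01 -0.05] rv deg [ 0.1 -0.2 -0.2] [484. 165.  97.]
[[258.  89.]
 [259.  39.]
 [255.  24.]
 [262. 299.]
 [258. 372.]
 [255. 150.]] [[459. 242. 102.]
 [439. 255.  89.]
 [468. 265. 114.]
 [475. 141.  89.]
 [512. 153. 121.]
 [486. 233. 121.]]
```

View pics/f.png

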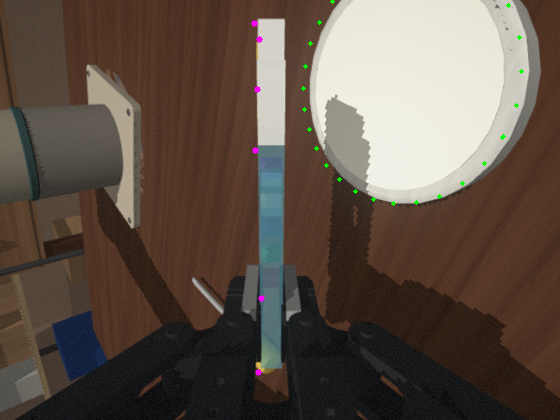

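The slide has not slipped and the overlay fits it. The pad outline sits about 6–10 px right of my prediction, so I'll refit the pad centre from the three views.

```bash
python3 - <<'E'
from h import *
from scipy.optimize import least_squares
T=tool()
def edge(img,box,inv=0):
    h=cv2.cvtColor(img,cv2.COLOR_BGR2HSV);m=((h[...,1]<50)&(h[...,2]>110)).astype(np.uint8)*255
    k=np.zeros_like(m);x0,y0,x1,y1=box;k[y0:y1,x0:x1]=m[y0:y1,x0:x1]
    c=max(cv2.findContours(k,cv2.RETR_EXTERNAL,cv2.CHAIN_APPROX_NONE)[0],key=cv2.contourArea)
    return cv2.convexHull(c)[:,0].astype(float)
for n,f,box in [('top','pics/top.png',(80,200,190,310)),('scene','pics/scene.png',(370,190,470,270)),('wrist',None,(295,0,560,230))]:
    img=cv2.imread(f) if f else np.ascontiguousarray(eyes.get_image('wrist')[...,::-1])
    e=edge(img,box); e=e[(e[:,1]>3)]
    if n=='wrist': e=e[(e[:,1]>30)&~((e[:,0]<400)&(e[:,1]>90))]
    for z in(18,):
        X=np.array([onplane(n,u,z,T) for u in e])[:,:2]
        r=least_squares(lambda p:np.hypot(*(X-p[:2]).T)-p[2],[459,242,60],loss='soft_l1')
        print(n,len(e),r.x.round(1),np.abs(r.fun).mean().round(2))
E
```

```text
top 34 [459.1 241.4  60.8] 0.46
scene 30 [466.2 241.2  64.5] 2.21
wrist 21 [463.4 246.1  60. ] 0.52
```

move_arm:
  increments:
    - [0.1, 0.15, -0.2, 0, 0, 0]
    - [0.1, 0.15, -0.2, 0, 0, 0]
    - [0.1, 0.15, -0.2, 0, 0, 0]
    - [0.1, 0.15, -0.2, 0, 0, 0]
    - [0.1, 0.15, -0.2, 0, 0, 0]
    - [0.1, 0.15, -0.2, 0, 0, 0]
    - [0.1, 0.15, -0.2, 0, 0, 0]
    - [0.1, 0.15, -0.2, 0, 0, 0]

```text
clock: 10.6
eef_pos: [486.3, 166.0, 96.9]
tool_rot: [-2.271, 0.001, 1.88]
force: [0.5, -0.1, -0.8]
width: 7.0
```

```bash
python3 plan.py; python3 - <<'E'
from h import *
a=eyes.get_image("scene");old=cv2.imread("pics/scene.png")[...,::-1]
def d(x0,y0,x1,y1): return np.abs(a[y0:y1,x0:x1].astype(int)-old[y0:y1,x0:x1]).mean().round(1)
print('jar+driver',d(275,160,310,240),'brick',d(250,275,315,345)); print(np.abs(ctrl.read_state()['qd']).max())
print(ctrl.finish_job())
E
```

```text
10.6 [486.3 166.   96.9] [-2.271e+00  1.000e-03  1.880e+00] [-0.18  1.14 -0.39  1.2   0.2   1.72 -0.27] [ 0.5 -0.1 -0.8] 7.023317950579564
label now est [461.22595275 243.60917685 101.8096778 ]
0 90 tool cm [-0.09 -6.94 -6.06] rv deg [-49.9  -0.1  -0.3] [488. 166. 189.]
50 60 tool cm [-0.09 -4.74 -3.71] rv deg [ 0.1 -0.2 -0.2] [484. 165. 157.]
50 0 tool cm [-0.09 -0.15  0.16] rv deg [ 0.1 -0.2 -0.2] [484. 165.  97.]
jar+driver 5.1 brick 6.3
0.0010288577970372554
the job is handed in; nothing more can be done
None
```

I gripped the slide by its clear end, lifted it 10 mm, drew it off past the lip and carried it to the viewing pad. The job was handed in at about 10.7 s with the slide still held there.

**Final pose:** the label is estimated at (461, 244, 102) mm. Its face looks up, about 40° from straight up (slide turned 50°). At hand-in the joints were still (under 0.001 rad/s), the grip width was 7.0 mm, and the last reading showed about 1 N on the tool. A wrist view just before the last 3 mm shift showed that the slide had not slipped.

**Where the checks disagreed or were weak:**
- **Pad centre:** the top camera gave (459, 241), the wrist camera (463, 246), and the scene camera (466, 241) with a poor fit. I aimed between the first two, so the label may be 2–3 mm off, or about 5 mm by the scene fit.
- **Label position:** it comes from the arm pose and the grip. In the final pose the cameras showed only a sliver of the label.
- **Jar, ring and screwdriver:** image differences around them were small but not zero (5–6 grey levels). I took that to be shadow and did not view a picture to confirm. No move was planned to touch them.

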